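# Lay out the filter inspection station

## Task

Lay out the inspection station: put the filter cartridge, blue cap, ring gauge and marker that lie in the row nearest the robot each into the bead-edged outline of its own shape on the grey plates, lying flat or standing upright on the dark floor inside the bead, with the gauge's ring in the round part of its outline and its handle in the slot. Leave the O-ring tin and the tape measure just beyond the plates where they are.

Things in the scene. Friction and masses are not known exactly. Their poses are not given: they have to be found in the camera images.
- cartridge_c (a point): Filter cartridge, loose: cream tapered cup standing upright, 72 mm high, about 41 mm across the body where it is grasped, with a thin black O-ring 45 mm across near the top; about 0.05 kg. Origin at its centre, 36 mm above its underside; z up along its axis.
- cap_c (a point): Cap, loose: low blue plastic ring-shaped cap lying flat, 62 mm across (64 at the rim), 28 mm high, about 15 g; grasp it across the outside. Treat it as solid: no finger goes into the opening. Origin at its centre, 14 mm above its underside; z up along its axis.
- gauge_c (a point): Ring gauge, loose, lying flat: grey steel ring 62 mm outside, about 41 mm bore, 14 mm thick, with a round black handle 12 mm thick; 129 mm long overall, 0.12 kg. Origin at the ring's centre, 7 mm above its underside; z up, handle along -y, ending 97 mm from the origin. Grasp across the ring's outside along x, fingertips 5 mm or more above its underside to clear the bead.
- marker_c (a point): Felt marker, loose, lying flat: dark blue pen with a light band, 131 mm long, 16 to 20 mm wide, 21 mm high, about 16 g; it does not roll. Origin at its middle, 10 mm above its underside. x along the pen, z up; grasp it across, along y.
- nest_cartridge_floor (a point): Fixed grey plate, 6 mm thick; a bead 3 mm high on it encloses a dark floor flush with the plate. Origin on that floor at the plate's middle, z up. A small circle, 60 mm inside the bead, for the cartridge; plate 90 x 90 mm.
- nest_cap_floor (a point): Fixed grey plate, 6 mm thick; a bead 3 mm high on it encloses a dark floor flush with the plate. Origin on that floor at the plate's middle, z up. A large plain circle, 80 mm inside the bead, for the cap; plate 108 x 108 mm.
- nest_gauge_floor (a point): Fixed grey plate, 6 mm thick; a bead 3 mm high on it encloses a dark floor flush with the plate. Origin on that floor at the plate's middle, z up. Keyhole outline for the ring gauge: circle 78 mm inside the bead, centred 33 mm from the origin along +y, where the ring's centre belongs; slot 28 mm wide for the handle from there along -y to 72 mm from the origin. Plate 106 x 168 mm, long along y.
- nest_marker_floor (a point): Fixed grey plate, 6 mm thick; a bead 3 mm high on it encloses a dark floor flush with the plate. Origin on that floor at the plate's middle, z up. A rectangle 148 mm long (along x) and 36 mm wide inside the bead, for the marker, which may point either way along it; plate 172 x 60 mm.
- tin_c (a point): Round open grey tin of O-rings, 68 mm across, 22 mm high. Origin at its centre, 11 mm above the bench. It stands beyond the plates. A bystander: leave it where it stands.
- tape_measure_c (a point): Yellow pocket tape measure standing on edge, 41 x 80 x 65 mm. Origin at about its centre, 32 mm above its underside. It stands beyond the plates. A bystander: leave it where it stands.
Mind the look-alikes: they are no part of the job. Leave any turquoise look-alike of the part that bears nest_cartridge_floor alone.

How it is judged:
By the outcome, as a careful person would: the job done as asked, in the order asked, and still so for the second after the job is handed in, with the robot touching nothing.
It also fails if it takes over 112 s, if anything falls off the work surface, if the arm or the gripper's body presses on something with over 40 N, if the wrist force passes 120 N, or if a joint passes its speed limit or range.

## Robot

A 6-joint arm with a two-finger parallel gripper is mounted at the origin on the work surface; the furniture and walls round the work are solid. World frame = base frame: x ahead of the robot, y to its left, z up, the work surface at z = 0. Lengths are in m, angles in rad, forces in N, time in s.
With the tool pointing down it reaches from about 0.375 to 0.9 m from the base axis. Payload 3.1 kg.
Tool frame: the origin (TCP) lies between the finger pads; the fingertips stand 11 mm ahead of it and the grasp point (between the pads) lies 8 mm behind it; z points along the fingers, x is the direction in which the jaws open and shut, and the axes are right-handed (so a half turn about z gives the same grasp; the last joint's range is limited). The gripper opens to 87 mm and grips with 3 to 60 N. Pads are 19 mm wide; open, the fingers measure 117 mm over their backs; the gripper's body (75 mm by 190 mm) begins 51 mm behind the grasp point.
Start: joints at [1.014, 0.527, 1.433, -0, 1.181, -0.178], TCP at [0.231, 0.581, 0.234] pointing down, gripper open.
Joint ranges: [-3.08, 3.08], [-0.75, 2.2], [0.22, 2.44], [-1.43, 4.57], [0, 2.65], [-2.85, 2.85]. Speed limits (rad/s): [2.79, 2.79, 3.14, 3.14, 3.14, 3.14].

## Interface

Orientations are given as a rotation vector (axis times angle).
In Python, from plant import env gives the robot as it stands.
- The arm moves only by the tool servo_tool, never from a script. Its argument "plan" is a list of rows, each a list of 3 entries, a list of its own where there are three numbers: the closure, from 0 (fully open) to 1 (shut), then the shift along the tool's x, y, z in cm, then the turn, a rotation vector about the tool's x, y, z in rad. A call has 1 to 10 rows; each row is the pose to reach, as a shift and turn from the pose commanded when the call began, along the tool's axes at that moment; what a row does not reach only later rows make up. A row lasts 1/8 s, in which the tool goes at most 62.5 mm and 10.7 degrees, less where a joint would pass 70% of its speed; a pose out of reach is approached as far as the arm can. A call with a gripper value outside its range is refused whole. The fingers move at their own pace and stop on an object; "grip_force" is the grip in N (left out, the last holds). Time passes only in rows, so rows that repeat a pose let the fingers close. It gives the time, the measured TCP pose, the force and the opening at its end, in the units of the state.
- env.read_state(): the state, without advancing time (a new reading comes with each control period).
- env.snapshot(name): name is "side" or "top" or "wrist"; returns a dict with "frame" (480x640x3 uint8, blue, green, red), "fx", "fy", "cx", "cy" (pixels), "rvec" (rotation vector, rad) and "tvec" (3), from world to camera coordinates, as OpenCV has them. Camera axes: x right, y down, z forward; pixel columns grow to the right and rows downward; lengths in m; the calibration is good to about 2 mm. A picture is of the moment at which its call begins. There is no depth.
- env.finish_job(): hands the job in, once; it reports no verdict.
The state is a dict: "time_s": time; "q": joint angles; "joint_velocities": joint speeds; "joint_torque": joint torques, N m; "tcp_pos": TCP position; "eef_rot": TCP orientation; "force": force on the tool from outside, world axes, zero at the start; "moment": the same for the moment, N m; "gripper_width": finger opening in m.
Only numpy, scipy, OpenCV 4.12 (cv2) and the standard library are available. Lean on these libraries where they do the work, as an engineer would, in place of code of your own. Each camera call takes 0.05 s, during which the arm holds its last target. There are 200 camera calls.

## Working session

There is one attempt and no reset: what is moved stays moved. The work goes in short steps, Python scripts to look and compute and a tool call to move; the robot and the scene stay as the last step left them, time stands still between calls to the robot, and variables do not carry over. Pictures are saved under pics/ and viewed, about 12 in all and at most 16, crops included, and the job is handed in when it is done.

Besides the shell and the picture viewer there is one more tool, called after "Emit:" by a JSON object that holds its "fn" and its "kwargs". servo_tool: Moves the arm, as the interface text tells. Its arguments: {"type":"object","properties":{"plan":{"type":"array"},"grip_force":{"type":"number"}},"required":["plan"]}

```bash
mkdir -p pics; ls; cat > h.py <<'E'
import numpy as np, cv2
from plant import env
def snap(n, fn=None):
    s=env.snapshot(n)
    if fn: cv2.imwrite('pics/'+fn,s['frame'])
    return s
def ray(s,u,v,z):
    R=cv2.Rodrigues(np.array(s['rvec'],float))[0]; t=np.array(s['tvec'],float).ravel()
    C=-R.T@t; d=R.T@np.array([(u-s['cx'])/s['fx'],(v-s['cy'])/s['fy'],1])
    return C+d*(z-C[2])/d[2]
def proj(s,p):
    R=cv2.Rodrigues(np.array(s['rvec'],float))[0]; c=R@np.array(p,float)+np.array(s['tvec'],float).ravel()
    return s['fx']*c[0]/c[2]+s['cx'], s['fy']*c[1]/c[2]+s['cy']
def rel(p):
    "world point -> shift in tool axes, cm"
    st=env.read_state(); R=cv2.Rodrigues(np.array(st['eef_rot'],float))[0]
    return R.T@(np.array(p)-np.array(st['tcp_pos']))*100
E
python3 - <<'E'
from h import *
for n in('top','side'):
    s=snap(n,n+'0.png'); R=cv2.Rodrigues(np.array(s['rvec'],float))[0]; print(n,-R.T@np.array(s['tvec']).ravel(),s['fx'])
    import pickle; pickle.dump(s,open(n+'0.pkl','wb'))
print(env.read_state())
E
```

```text
pics
top [ 0.44964975 -0.00383407  1.50525888] 582.5531880847756
side [ 0.29964225 -1.28376577  0.60045203] 507.09282182913626
{'time_s': 0.1, 'q': array([ 1.01350911e+00,  5.28386123e-01,  1.43376103e+00, -1.91230910e-05,
        1.18142338e+00, -1.78512224e-01]), 'joint_velocities': array([ 0.0002241 , -0.002861  , -0.00272599, -0.00030692,  0.00045973,
        0.00061542]), 'joint_torque': array([-3.59914270e-05, -4.40986705e+01, -1.77150947e+01,  6.34800503e-02,
        5.34526678e-02, -3.74446722e-05]), 'tcp_pos': array([0.2307551 , 0.58015362, 0.23266572]), 'eef_rot': array([ 2.59923969,  1.76306823, -0.00282798]), 'force': array([-0.19204227, -0.42287362,  0.34441647]), 'moment': array([ 0.0218505 , -0.01228441,  0.00438498]), 'gripper_width': 0.08683221367353351}
```

View pics/top0.png

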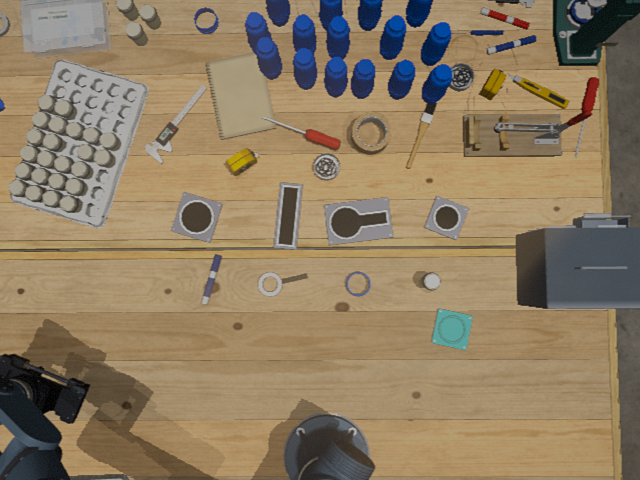

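View pics/side0.png

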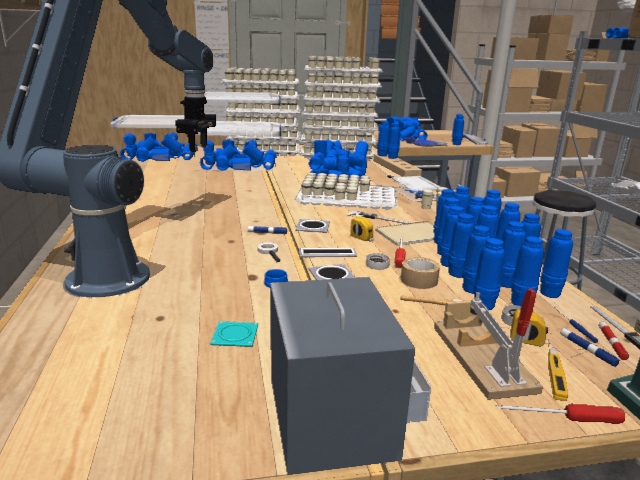

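The top view shows the near row: marker (212,279), gauge ring (270,284) with its handle to the right, cap (358,284) and cartridge (431,281). The plates are: cap circle (197,217), marker slot (288,215), keyhole (358,221), small circle (446,217). There are two candidates for the cartridge plate: grey at (446,217) and turquoise at (452,328). The grey one fits, because the task says to leave the turquoise one alone. I'll confirm it in a crop.

```bash
cat > m.py <<'E'
from h import *; import pickle
s=pickle.load(open('top0.pkl','rb')); f=s['frame']
g=f.copy(); hsv=cv2.cvtColor(f,cv2.COLOR_BGR2HSV)
# dark floors
def blobs(m,z,name,roi):
    x0,y0,x1,y1=roi; mm=np.zeros_like(m); mm[y0:y1,x0:x1]=m[y0:y1,x0:x1]
    for c in cv2.findContours(mm,cv2.RETR_EXTERNAL,cv2.CHAIN_APPROX_NONE)[0]:
        if cv2.contourArea(c)<60: continue
        (u,v),sz,a=cv2.minAreaRect(c); 
        box=cv2.boxPoints(((u,v),sz,a)); P=np.array([ray(s,*b,z)[:2] for b in box])
        e=P[1]-P[0]; e2=P[2]-P[1]; L=e if np.linalg.norm(e)>np.linalg.norm(e2) else e2
        print(name,'px',(round(u),round(v)),'xy',P.mean(0).round(4),'size',np.linalg.norm(e).round(3),np.linalg.norm(e2).round(3),'longdir deg',np.degrees(np.arctan2(L[1],L[0])).round(1))
dark=(hsv[...,2]<75).astype(np.uint8)
blobs(dark,.006,'floor',(160,175,500,245))
grey=((hsv[...,1]<60)&(hsv[...,2]>90)).astype(np.uint8)|dark
blobs(grey,.006,'plate',(160,175,500,246))
blue=((hsv[...,0]>100)&(hsv[...,0]<135)&(hsv[...,1]>70)).astype(np.uint8)
blobs(blue,.02,'blue',(180,250,500,310))
gr=((hsv[...,1]<70)).astype(np.uint8)
blobs(gr,.014,'grey',(180,250,460,310))
cv2.imwrite('pics/crop0.png',cv2.resize(f[180:355,170:490],None,fx=2.5,fy=2.5,interpolation=cv2.INTER_CUBIC))
E
python3 m.py
```

```text
floor px (358, 224) xy [ 0.5888 -0.0842] size 0.072 0.137 longdir deg -97.7
floor px (447, 217) xy [ 0.6041 -0.3123] size 0.053 0.053 longdir deg -45.6
floor px (196, 217) xy [0.6104 0.3361] size 0.073 0.073 longdir deg -45.0
floor px (288, 215) xy [0.6118 0.0973] size 0.143 0.031 longdir deg -5.9
plate px (358, 221) xy [ 0.5965 -0.0848] size 0.169 0.105 longdir deg -83.3
plate px (446, 217) xy [ 0.603  -0.3113] size 0.09 0.09 longdir deg -111.9
plate px (196, 217) xy [0.6103 0.3348] size 0.108 0.109 longdir deg -107.9
plate px (288, 214) xy [0.6145 0.0968] size 0.165 0.061 longdir deg -5.8
grey px (432, 281) xy [ 0.44   -0.2691] size 0.042 0.041 longdir deg -45.7
grey px (270, 284) xy [0.4351 0.1426] size 0.062 0.061 longdir deg -90.4
grey px (211, 279) xy [0.4486 0.2942] size 0.131 0.019 longdir deg -16.1
```

View pics/crop0.png

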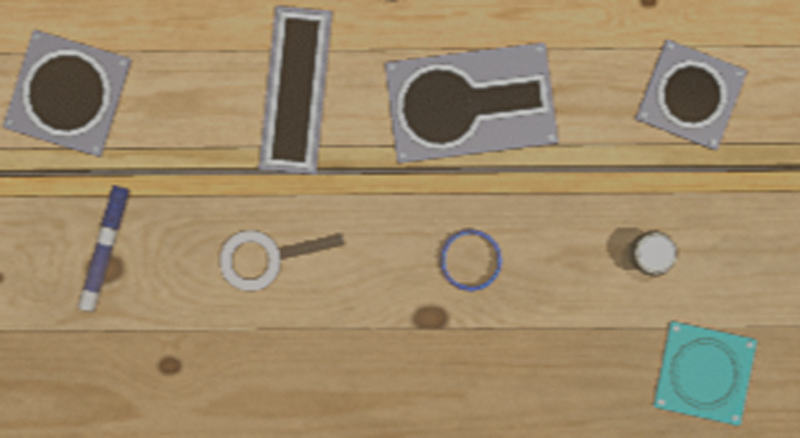

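The crop confirms the layout. The grey small-circle plate at crop (690,95) is the cartridge's, and the turquoise one at (705,372) stays untouched. Next I'll work out the first approach, with the jaws along world x.

```bash
python3 - <<'E'
from h import *; import pickle
s=pickle.load(open('top0.pkl','rb'))
print('cap',ray(s,358,284,.028),'cart',ray(s,431.5,281,.072))
for p in [(.48,.25,.25),(.53,-.05,.25),(.40,-.26,.22)]: print(rel(p).round(1))
E
```

```text
cap [ 0.43373945 -0.08142086  0.028     ] cart [ 0.44034016 -0.25878607  0.072     ]
[-21.5  35.4  -1.7]
[-47.5  51.1  -1.7]
[-71.8  46.8   1.4]
```

Emit:
{"fn": "servo_tool", "kwargs": {"plan": [[0, [-21.5, 35.4, -1.7], [0, 0, 1.19]], [0, [-21.5, 35.4, -1.7], [0, 0, 1.19]], [0, [-21.5, 35.4, -1.7], [0, 0, 1.19]], [0, [-21.5, 35.4, -1.7], [0, 0, 1.19]], [0, [-21.5, 35.4, -1.7], [0, 0, 1.19]], [0, [-21.5, 35.4, -1.7], [0, 0, 1.19]], [0, [-47.5, 51.1, -1.7], [0, 0, 1.19]], [0, [-47.5, 51.1, -1.7], [0, 0, 1.19]], [0, [-47.5, 51.1, -1.7], [0, 0, 1.19]], [0, [-47.5, 51.1, -1.7], [0, 0, 1.19]]], "grip_force": 15}}

```text
time_s: 1.35
tcp_pos: [0.5108, 0.0355, 0.2499]
eef_rot: [-3.141, -0.003, 0.001]
force: [2.0, -0.7, 0.5]
gripper_width: 0.087
```

```bash
python3 - <<'E'
from h import *
s=snap('wrist','w1.png')
print(rel((.43,-.26,.25)).round(1), env.read_state()['eef_rot'])
R=cv2.Rodrigues(np.array(s['rvec'],float))[0]; print(-R.T@np.array(s['tvec']).ravel()-env.read_state()['tcp_pos'],R)
E
```

```text
[-8.3 28.8  0.2] [ 3.13494685 -0.00434642  0.00456881]
[-0.00216988  0.07751348  0.1509613 ] [[ 9.99998435e-01  1.51683938e-03 -9.10760107e-04]
 [ 1.70130185e-03 -9.65697771e-01  2.59663090e-01]
 [-4.85651805e-04 -2.59664233e-01 -9.65698840e-01]]
```

Emit:
{"fn": "servo_tool", "kwargs": {"plan": [[0, [-3, 10, 0], [0, 0, 0]], [0, [-7.5, 28.5, 1], [0, 0, 0]], [0, [-7.5, 28.5, 2], [0, 0, 0]], [0, [-7.5, 28.5, 5], [0, 0, 0]], [0, [-7.5, 28.5, 5], [0, 0, 0]], [0, [-7.5, 28.5, 5], [0, 0, 0]], [0, [-7.5, 28.5, 5], [0, 0, 0]], [0, [-7.5, 28.5, 5], [0, 0, 0]]]}}

```text
time_s: 2.4
tcp_pos: [0.4368, -0.2463, 0.2005]
eef_rot: [-3.141, -0.006, -0.0]
force: [-0.4, 0.7, -0.6]
gripper_width: 0.0873
```

```bash
python3 - <<'E'
from h import *
import pickle
s=snap('wrist','w2.png'); pickle.dump(s,open('w2.pkl','wb'))
print(env.read_state()['tcp_pos'],env.read_state()['eef_rot'], 'predicted base px',proj(s,(.44,-.259,0)),'top',proj(s,(.44,-.259,.072)))
E
```

```text
[ 0.43691504 -0.24630197  0.20060555] [3.14138558e+00 6.46630828e-03 7.39184416e-04] predicted base px (np.float64(320.49224126001417), np.float64(228.17785275652233)) top (np.float64(321.0140017728367), np.float64(246.9310348174328))
```

View pics/w2.png

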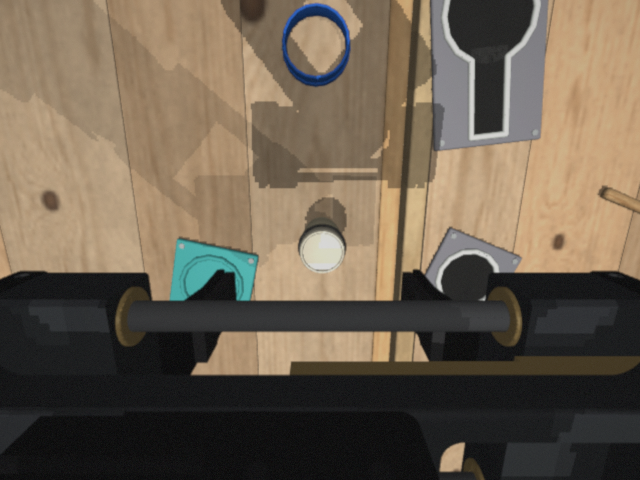

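The wrist view shows the cartridge top at (322,250), 3 px from my prediction. The cap is at (316,45), and the turquoise plate at (212,275) is clear of the row.

```bash
python3 - <<'E'
from h import *
import pickle
s=pickle.load(open('w2.pkl','rb')); h=cv2.cvtColor(s['frame'],cv2.COLOR_BGR2HSV)
m=((h[...,1]<75)&(h[...,2]>150)).astype(np.uint8); m[:200]=0;m[275:]=0;m[:,:290]=0;m[:,355:]=0
c=max(cv2.findContours(m,0,1)[0],key=cv2.contourArea); (u,v),r=cv2.minEnclosingCircle(c)
p=ray(s,u,v,.072); print(u,v,r,p,'diam',2*r/s['fx']*.28)
b=((h[...,0]>100)&(h[...,0]<130)&(h[...,1]>120)).astype(np.uint8); b[110:]=0
c=max(cv2.findContours(b,0,1)[0],key=cv2.contourArea);e=cv2.fitEllipse(c);print('cap',e,ray(s,*e[0],.022))
print(rel((p[0],p[1],.026)).round(2))
E
```

```text
321.10870361328125 253.51449584960938 23.388153076171875 [ 0.44011803 -0.2650555   0.072     ] diam 0.03943795281788331
cap ((315.6495666503906, 44.14210891723633), (67.02349853515625, 81.57293701171875), 178.2709197998047) [ 0.43464699 -0.08609336  0.022     ]
[ 0.3   1.87 17.46]
```

Emit:
{"fn": "servo_tool", "kwargs": {"plan": [[0, [0.3, 1.5, 4], [0, 0, 0]], [0, [0.3, 1.5, 9], [0, 0, 0]], [0, [0.3, 1.5, 13], [0, 0, 0]], [0, [0.3, 1.5, 16], [0, 0, 0]], [0, [0.3, 1.5, 17.4], [0, 0, 0]], [0, [0.3, 1.5, 17.4], [0, 0, 0]], [0.6, [0.3, 1.5, 17.4], [0, 0, 0]], [0.6, [0.3, 1.5, 17.4], [0, 0, 0]], [0.6, [0.3, 1.5, 17.4], [0, 0, 0]], [0.6, [0.3, 1.5, 17.4], [0, 0, 0]]], "grip_force": 10}}

```text
time_s: 3.7
tcp_pos: [0.4396, -0.2628, 0.0266]
eef_rot: [3.141, 0.003, 0.001]
force: [0.1, -0.4, 0.5]
gripper_width: 0.0549
```

```bash
python3 - <<'E'
from h import *
st=env.read_state(); print(st['tcp_pos'],st['gripper_width'],rel((.6035,-.3125,.033)).round(2))
E
```

```text
[ 0.43961347 -0.26284976  0.02656588] 0.054869444914690486 [16.38  5.   -0.63]
```

Emit:
{"fn": "servo_tool", "kwargs": {"plan": [[0.6, [0, 0, 0], [0, 0, 0]], [0.6, [0, 0, 0], [0, 0, 0]], [0.6, [0, 0, 0], [0, 0, 0]], [0.6, [0, 0, -4], [0, 0, 0]], [0.6, [4, 1.5, -5], [0, 0, 0]], [0.6, [9, 3, -5], [0, 0, 0]], [0.6, [13, 4, -5], [0, 0, 0]], [0.6, [16.4, 5, -5], [0, 0, 0]], [0.6, [16.4, 5, -5], [0, 0, 0]], [0.6, [16.4, 5, -5], [0, 0, 0]]]}}

```text
time_s: 4.95
tcp_pos: [0.6021, -0.3114, 0.0752]
eef_rot: [-3.14, -0.003, 0.004]
force: [0.7, -0.2, -1.3]
gripper_width: 0.0401
```

```bash
python3 - <<'E'
from h import *
import pickle
st=env.read_state(); print(st['tcp_pos'],st['gripper_width'])
s=snap('top','t3.png'); w=snap('wrist','w3.png'); pickle.dump(w,open('w3.pkl','wb'))
a=cv2.resize(s['frame'][180:270,400:500],None,fx=4,fy=4); b=w['frame']
c=np.zeros((480,800,3),np.uint8); c[:360,:400]=a; c[:300,400:]=cv2.resize(b,(400,300)); cv2.imwrite('pics/c3.png',c[:370])
E
```

```text
[ 0.60214914 -0.31138459  0.07520215] 0.04014392745628328
```

View pics/c3.png

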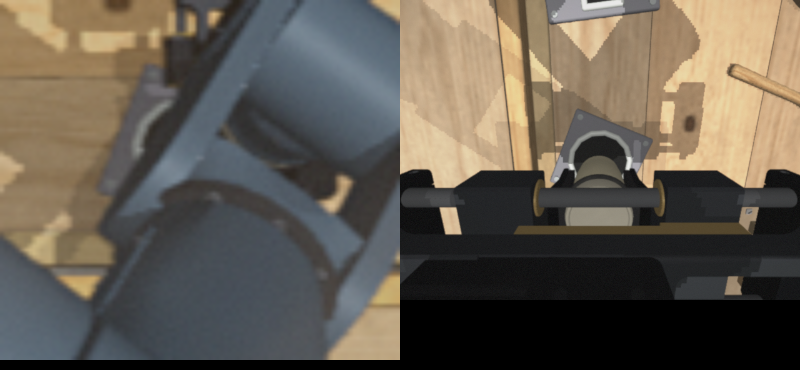

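The left half (top camera) is hidden by the arm. The wrist half shows the cartridge held at about (600,200), centred over its round outline. Next I lower it and release.

Emit:
{"fn": "servo_tool", "kwargs": {"plan": [[0.6, [0.1, 0, 2.5], [0, 0, 0]], [0.6, [0.1, 0, 3.6], [0, 0, 0]], [0.6, [0.1, 0, 4.2], [0, 0, 0]], [0.6, [0.1, 0, 4.2], [0, 0, 0]], [0.6, [0.1, 0, 4.2], [0, 0, 0]], [0.3, [0.1, 0, 4.2], [0, 0, 0]], [0.2, [0.1, 0, 4.2], [0, 0, 0]], [0, [0.1, 0, 4.2], [0, 0, 0]], [0, [0.1, 0, 4.2], [0, 0, 0]]]}}

```text
time_s: 6.18
tcp_pos: [0.6046, -0.3123, 0.0342]
eef_rot: [3.142, 0.003, 0.0]
force: [0.1, 0.1, -0.2]
gripper_width: 0.0729
```

Emit:
{"fn": "servo_tool", "kwargs": {"plan": [[0, [0, 0, -2], [0, 0, 0]], [0, [0, 0, -7], [0, 0, 0]], [0, [0, 0, -12], [0, 0, 0]], [0, [-4, -4, -16], [0, 0, 0]], [0, [-9, -9, -16], [0, 0, 0]], [0, [-13, -14, -16], [0, 0, 0]], [0, [-17, -18, -16], [0, 0, 0]], [0, [-17, -22.5, -16], [0, 0, 0]], [0, [-17, -22.5, -16], [0, 0, 0]], [0, [-17, -22.5, -16], [0, 0, 0]]]}}

```text
time_s: 7.42
tcp_pos: [0.4355, -0.0884, 0.1953]
eef_rot: [3.14, 0.005, 0.005]
force: [0.5, -0.7, -0.1]
gripper_width: 0.0872
```

```bash
python3 - <<'E'
from h import *
import pickle
st=env.read_state(); print(st['tcp_pos'],st['gripper_width'])
s=snap('top'); w=snap('wrist'); pickle.dump((s,w),open('w4.pkl','wb'))
a=cv2.resize(s['frame'][170:270,400:500],None,fx=4,fy=4)
c=np.zeros((400,800,3),np.uint8); c[:,:400]=a; c[:300,400:]=cv2.resize(w['frame'],(400,300)); cv2.imwrite('pics/c4.png',c)
h=cv2.cvtColor(w['frame'],cv2.COLOR_BGR2HSV)
b=((h[...,0]>100)&(h[...,0]<130)&(h[...,1]>120)).astype(np.uint8)
for c in cv2.findContours(b,0,1)[0]:
    if cv2.contourArea(c)>800:
        e=cv2.fitEllipse(c);p=ray(w,*e[0],.022);print('cap',e,p,ray(w,*e[0],.014),rel((p[0],p[1],.0165)).round(2))
E
```

```text
[ 0.43550621 -0.08844286  0.1953214 ] 0.0872371323822241
cap ((316.0248718261719, 216.13999938964844), (59.39330291748047, 62.11552047729492), 0.8799378275871277) [ 0.43457079 -0.08327538  0.022     ] [ 0.4345389  -0.08486624  0.014     ] [-0.13 -0.61 17.83]
```

View pics/c4.png

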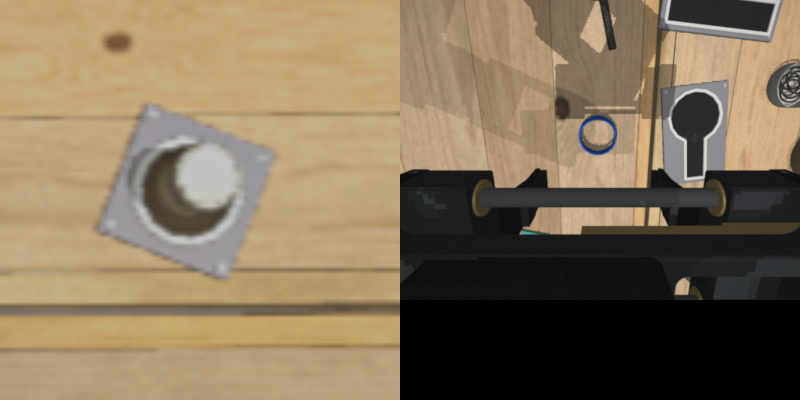

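The top crop shows the cartridge upright inside the bead, with its top at crop (208,175), offset by parallax. The wrist half shows the cap at (598,134). Next I grasp the cap.

Emit:
{"fn": "servo_tool", "kwargs": {"plan": [[0, [-0.1, -0.5, 5], [0, 0, 0]], [0, [-0.1, -0.5, 11], [0, 0, 0]], [0, [-0.1, -0.5, 15], [0, 0, 0]], [0, [-0.1, -0.5, 17.8], [0, 0, 0]], [0, [-0.1, -0.5, 17.8], [0, 0, 0]], [0, [-0.1, -0.5, 17.8], [0, 0, 0]], [0.4, [-0.1, -0.5, 17.8], [0, 0, 0]], [0.4, [-0.1, -0.5, 17.8], [0, 0, 0]], [0.4, [-0.1, -0.5, 17.8], [0, 0, 0]], [0.4, [-0.1, -0.5, 17.8], [0, 0, 0]]], "grip_force": 8}}

```text
time_s: 8.78
tcp_pos: [0.4334, -0.0827, 0.0166]
eef_rot: [3.141, 0.003, 0.001]
force: [-0.7, 0.4, 4.3]
gripper_width: 0.0618
```

```bash
python3 - <<'E'
from h import *
import pickle
s,w=pickle.load(open('w4.pkl','rb')); print('cart top',ray(s,452,213.75,.078))
st=env.read_state(); print(st['tcp_pos'],st['gripper_width'],rel((.6105,.3355,.0233)).round(2))
E
```

```text
cart top [ 0.60456586 -0.31107513  0.078     ]
[ 0.43338306 -0.08272641  0.01663868] 0.06182393169411656 [ 17.8  -41.78  -0.67]
```

Emit:
{"fn": "servo_tool", "kwargs": {"plan": [[0.4, [0, 0, 0], [0, 0, 0]], [0.4, [0, 0, -3], [0, 0, 0]], [0.4, [1, -3, -7], [0, 0, 0]], [0.4, [17.8, -41.8, -7], [0, 0, 0]], [0.4, [17.8, -41.8, -7], [0, 0, 0]], [0.4, [17.8, -41.8, -7], [0, 0, 0]], [0.4, [17.8, -41.8, -7], [0, 0, 0]], [0.4, [17.8, -41.8, -7], [0, 0, 0]], [0.4, [17.8, -41.8, -7], [0, 0, 0]], [0.4, [17.8, -41.8, -7], [0, 0, 0]]]}}

```text
time_s: 10.02
tcp_pos: [0.6105, 0.3384, 0.0858]
eef_rot: [-3.142, -0.006, -0.0]
force: [0.9, -0.2, -0.5]
gripper_width: 0.0619
```

Emit:
{"fn": "servo_tool", "kwargs": {"plan": [[0.4, [0, 0, 0], [0, 0, 0]], [0.4, [0, 0, 0], [0, 0, 0]], [0.4, [0, 0, 0], [0, 0, 0]]]}}

```text
time_s: 10.4
tcp_pos: [0.6094, 0.334, 0.0857]
eef_rot: [3.141, 0.001, -0.003]
force: [0.6, -0.2, 0.7]
gripper_width: 0.0618
```

```bash
python3 - <<'E'
from h import *
import pickle
w=snap('wrist','w5.png'); pickle.dump(w,open('w5.pkl','wb'))
st=env.read_state(); print(st['tcp_pos'],st['gripper_width'],rel((.6105,.3355,.0233)).round(2))
E
```

```text
[0.60968763 0.33406266 0.08593525] 0.061948056350229666 [ 0.09 -0.15  6.26]
```

View pics/w5.png

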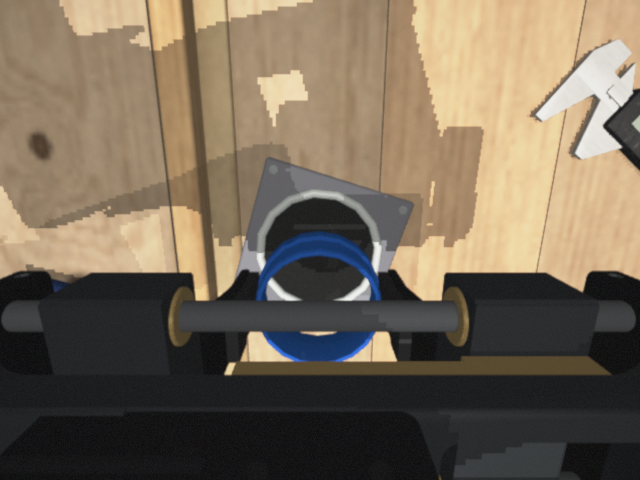

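The cap is held at about (319,295). The bead circle is centred at about (319,247), so the two line up in x. Next I lower it, release, and move over the gauge.

Emit:
{"fn": "servo_tool", "kwargs": {"plan": [[0.4, [0.1, -0.1, 3], [0, 0, 0]], [0.4, [0.1, -0.1, 5], [0, 0, 0]], [0.4, [0.1, -0.1, 6.2], [0, 0, 0]], [0.4, [0.1, -0.1, 6.2], [0, 0, 0]], [0.4, [0.1, -0.1, 6.2], [0, 0, 0]], [0.2, [0.1, -0.1, 6.2], [0, 0, 0]], [0.1, [0.1, -0.1, 6.2], [0, 0, 0]], [0, [0.1, -0.1, 6.2], [0, 0, 0]], [0, [0.1, -0.1, 6.2], [0, 0, 0]], [0, [0.1, -0.1, 6.2], [0, 0, 0]]]}}

```text
time_s: 11.7
tcp_pos: [0.6113, 0.3367, 0.0241]
eef_rot: [3.142, 0.003, -0.0]
force: [-0.2, -0.1, -0.1]
gripper_width: 0.086
```

```bash
python3 - <<'E'
from h import *
st=env.read_state(); print(st['tcp_pos'],st['gripper_width'],rel((.437,.137,.2)).round(2))
E
```

```text
[0.6112606  0.3366985  0.02413069] 0.0860286699304569 [-17.47  19.93 -17.59]
```

Emit:
{"fn": "servo_tool", "kwargs": {"plan": [[0, [0, 0, -3], [0, 0, 0]], [0, [0, 0, -9], [0, 0, 0]], [0, [-5, 5, -14], [0, 0, -0.1]], [0, [-10, 10, -17.6], [0, 0, -0.23]], [0, [-14, 14, -17.6], [0, 0, -0.23]], [0, [-17.5, 19.9, -17.6], [0, 0, -0.23]], [0, [-17.5, 19.9, -17.6], [0, 0, -0.23]], [0, [-17.5, 19.9, -17.6], [0, 0, -0.23]], [0, [-17.5, 19.9, -17.6], [0, 0, -0.23]]]}}

```text
time_s: 12.82
tcp_pos: [0.4379, 0.1376, 0.2005]
eef_rot: [-3.12, -0.363, -0.004]
force: [-0.4, -0.5, -0.8]
gripper_width: 0.0872
```

```bash
python3 - <<'E'
from h import *
import pickle
st=env.read_state(); print(st['tcp_pos'],st['eef_rot'])
s=snap('top'); w=snap('wrist'); pickle.dump((s,w),open('w6.pkl','wb'))
a=cv2.resize(s['frame'][170:270,150:250],None,fx=4,fy=4)
c=np.zeros((400,800,3),np.uint8); c[:,:400]=a; c[:300,400:]=cv2.resize(w['frame'],(400,300)); cv2.imwrite('pics/c6.png',c)
f=w['frame'];h=cv2.cvtColor(f,cv2.COLOR_BGR2HSV)
b=((h[...,1]<60)&(h[...,2]>100)).astype(np.uint8); b[270:]=0
for c in cv2.findContours(b,0,1)[0]:
    if cv2.contourArea(c)>800:
        (u,v),sz,a=cv2.minAreaRect(c);print((u,v),sz,a,cv2.contourArea(c),ray(w,u,v,.014),ray(w,u,v,.007))
E
```

```text
[0.43791229 0.137646   0.20053518] [-3.12035054 -0.36285267 -0.00351197]
(433.5, 255.5) (27.0, 93.0) 90.0 922.5 [0.56758532 0.12787586 0.014     ] [0.57059843 0.12626045 0.007     ]
(315.5, 215.5) (59.0, 59.0) 90.0 2726.5 [0.4351319  0.14120892 0.014     ] [0.43539796 0.13987004 0.007     ]
(540.2739868164062, 59.75299835205078) (111.0811538696289, 133.90333557128906) 36.224945068359375 13223.0 [0.60318344 0.33042809 0.014     ] [0.60693484 0.33301357 0.007     ]
```

View pics/c6.png

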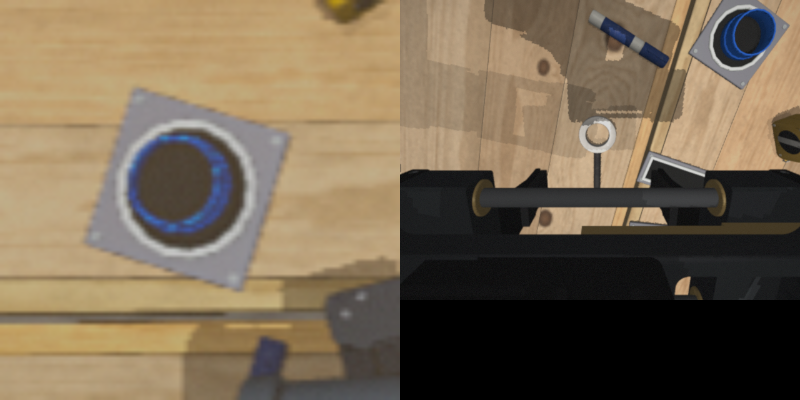

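The top half shows the cap inside the bead at crop (180,183). In the wrist view the gauge ring is at (598,134) with its handle vertical, so the tool is aligned with it.

```bash
python3 - <<'E'
from h import *
print(rel((.4352,.142,.0168)).round(2))
E
```

```text
[-0.2  -0.45 18.34]
```

Emit:
{"fn": "servo_tool", "kwargs": {"plan": [[0, [-0.2, -0.4, 5], [0, 0, 0]], [0, [-0.2, -0.4, 11], [0, 0, 0]], [0, [-0.2, -0.4, 15.5], [0, 0, 0]], [0, [-0.2, -0.4, 18.3], [0, 0, 0]], [0, [-0.2, -0.4, 18.3], [0, 0, 0]], [0, [-0.2, -0.4, 18.3], [0, 0, 0]], [0.4, [-0.2, -0.4, 18.3], [0, 0, 0]], [0.4, [-0.2, -0.4, 18.3], [0, 0, 0]], [0.4, [-0.2, -0.4, 18.3], [0, 0, 0]], [0.4, [-0.2, -0.4, 18.3], [0, 0, 0]]], "grip_force": 25}}

```text
time_s: 14.18
tcp_pos: [0.4342, 0.1408, 0.0177]
eef_rot: [3.12, 0.364, 0.002]
force: [0.6, 1.1, 4.8]
gripper_width: 0.0601
```

```bash
python3 - <<'E'
from h import *
st=env.read_state(); print(st['tcp_pos'],st['gripper_width'],rel((.5927,-.052,.08)).round(2))
E
```

```text
[0.4342416  0.14077622 0.01768041] 0.06009503818198165 [11.   22.41 -6.21]
```

Emit:
{"fn": "servo_tool", "kwargs": {"plan": [[0.4, [0, 0, 0], [0, 0, 0]], [0.4, [0, 0, -2], [0, 0, 0]], [0.4, [0, 0, -6], [0, 0, 0]], [0.4, [11, 22.4, -6.2], [0, 0, 0.115]], [0.4, [11, 22.4, -6.2], [0, 0, 0.115]], [0.4, [11, 22.4, -6.2], [0, 0, 0.115]], [0.4, [11, 22.4, -6.2], [0, 0, 0.115]], [0.4, [11, 22.4, -6.2], [0, 0, 0.115]], [0.4, [11, 22.4, -6.2], [0, 0, 0.115]], [0.4, [11, 22.4, -6.2], [0, 0, 0.115]]]}}

```text
time_s: 15.42
tcp_pos: [0.5904, -0.0504, 0.0785]
eef_rot: [-3.135, -0.186, 0.005]
force: [-0.0, -0.8, -1.6]
gripper_width: 0.0604
```

```bash
python3 - <<'E'
from h import *
w=snap('wrist'); s=snap('side')
c=np.zeros((480,800,3),np.uint8); c[:375,:500]=cv2.resize(w['frame'],(500,375)); 
u,v=map(int,proj(s,(.59,-.05,.05))); print(u,v); c[:300,500:]=cv2.resize(s['frame'][v-50:v+50,u-50:u+50],(300,300)); cv2.imwrite('pics/c7.png',c[:380])
st=env.read_state(); print(st['tcp_pos'],st['eef_rot'],st['gripper_width'],rel((.5927,-.052,.0235)).round(2))
E
```

```text
331 256
[ 0.59115253 -0.05051672  0.07890722] [-3.13543441e+00 -1.86161646e-01  2.63369107e-03] 0.06052265435385797 [0.15 0.17 5.54]
```

View pics/c7.png

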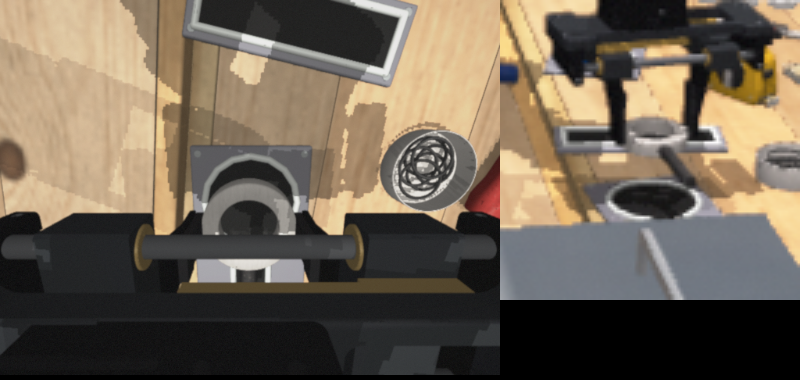

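The ring at (249,220) lines up with the bead circle (about x 251) and with the slot below it at (250,275). The side crop shows the gauge level, and the tin is clear. Next I lower it.

Emit:
{"fn": "servo_tool", "kwargs": {"plan": [[0.4, [0.1, 0.2, 2], [0, 0, 0]], [0.4, [0.1, 0.2, 4], [0, 0, 0]], [0.4, [0.1, 0.2, 5], [0, 0, 0]], [0.4, [0.1, 0.2, 5.5], [0, 0, 0]], [0.4, [0.1, 0.2, 5.5], [0, 0, 0]], [0.4, [0.1, 0.2, 5.5], [0, 0, 0]], [0.2, [0.1, 0.2, 5.5], [0, 0, 0]], [0.1, [0.1, 0.2, 5.5], [0, 0, 0]], [0, [0.1, 0.2, 5.5], [0, 0, 0]], [0, [0.1, 0.2, 5.5], [0, 0, 0]]]}}

```text
time_s: 16.77
tcp_pos: [0.5937, -0.0538, 0.0242]
eef_rot: [3.136, 0.184, 0.0]
force: [0.1, 0.0, 0.6]
gripper_width: 0.0852
```

```bash
python3 - <<'E'
from h import *
st=env.read_state(); print(st['tcp_pos'],st['gripper_width'],st['eef_rot'],rel((.447,.29,.2)).round(2))
E
```

```text
[ 0.59369279 -0.05383629  0.02423674] 0.08519716847992506 [3.13611294e+00 1.83721523e-01 4.11352885e-04] [-10.55 -35.86 -17.58]
```

Emit:
{"fn": "servo_tool", "kwargs": {"plan": [[0, [0, 0, -3], [0, 0, 0]], [0, [0, 0, -9], [0, 0, 0]], [0, [0, 0, -15], [0, 0, 0]], [0, [-10.6, -35.9, -17.6], [0, 0, -1.175]], [0, [-10.6, -35.9, -17.6], [0, 0, -1.175]], [0, [-10.6, -35.9, -17.6], [0, 0, -1.175]], [0, [-10.6, -35.9, -17.6], [0, 0, -1.175]], [0, [-10.6, -35.9, -17.6], [0, 0, -1.175]], [0, [-10.6, -35.9, -17.6], [0, 0, -1.175]], [0, [-10.6, -35.9, -17.6], [0, 0, -1.175]]]}}

```text
time_s: 18.02
tcp_pos: [0.4439, 0.2942, 0.2006]
eef_rot: [-2.499, -1.902, -0.001]
force: [1.1, -1.0, -0.7]
gripper_width: 0.0873
```

Emit:
{"fn": "servo_tool", "kwargs": {"plan": [[0, [0, 0, 0], [0, 0, 0]], [0, [0, 0, 0], [0, 0, 0]], [0, [0, 0, 0], [0, 0, 0]]]}}

```text
time_s: 18.4
tcp_pos: [0.4469, 0.2895, 0.2]
eef_rot: [2.511, 1.888, -0.0]
force: [0.6, 0.5, -0.2]
gripper_width: 0.0872
```

```bash
python3 - <<'E'
from h import *
import pickle
st=env.read_state(); print(st['tcp_pos'],st['eef_rot'])
s=snap('top'); w=snap('wrist'); pickle.dump((s,w),open('w8.pkl','wb'))
a=cv2.resize(s['frame'][170:270,305:405],None,fx=4,fy=4)
c=np.zeros((400,800,3),np.uint8); c[:,:400]=a; c[:300,400:]=cv2.resize(w['frame'],(400,300)); cv2.imwrite('pics/c8.png',c)
h=cv2.cvtColor(w['frame'],cv2.COLOR_BGR2HSV)
b=((h[...,0]>105)&(h[...,0]<135)&(h[...,1]>90)).astype(np.uint8); b[270:]=0
P=cv2.findContours(b,0,1)[0]; P=[c for c in P if cv2.contourArea(c)>150]
for c in P: print(cv2.minAreaRect(c))
E
```

```text
[0.44687149 0.28949244 0.20004562] [ 2.51066765e+00  1.88842232e+00 -3.41559419e-04]
((321.5, 255.5), (27.0, 15.0), 90.0)
((321.0, 201.5), (47.0, 16.0), 90.0)
```

View pics/c8.png

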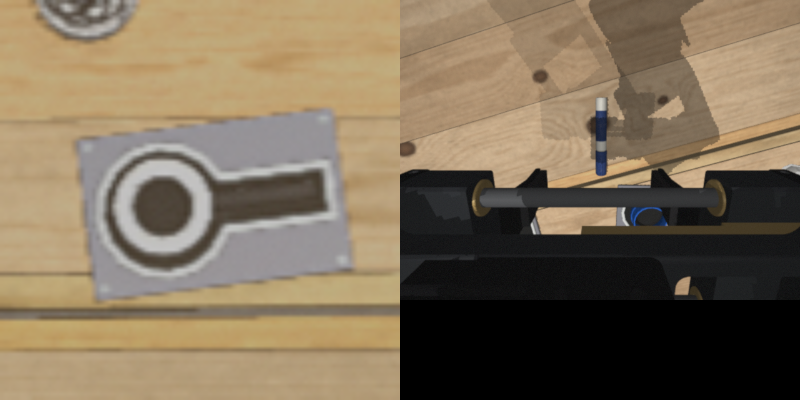

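The gauge lies in its keyhole, with the ring at crop (162,205) and the handle in the slot. The marker is vertical at (601,135) in the wrist half, so it is aligned with the tool.

```bash
python3 - <<'E'
from h import *
import pickle
s,w=pickle.load(open('w8.pkl','rb'))
for v in (156,201.5,281): print(ray(w,321.2,v,.018), rel(ray(w,321.2,v,.0165)).round(2))
print(rel((.4486,.2935,.0165)).round(2))
E
```

```text
[0.38598011 0.30922569 0.018     ] [ 0.2  -6.39 18.36]
[0.42877885 0.29696896 0.018     ] [ 0.21 -1.91 18.36]
[0.51136293 0.27331847 0.018     ] [ 0.22  6.71 18.36]
[ 0.42  0.06 18.36]
```

Emit:
{"fn": "servo_tool", "kwargs": {"plan": [[0, [0.2, 0.1, 5], [0, 0, 0]], [0, [0.2, 0.1, 11], [0, 0, 0]], [0, [0.2, 0.1, 15.5], [0, 0, 0]], [0, [0.2, 0.1, 18.3], [0, 0, 0]], [0, [0.2, 0.1, 18.3], [0, 0, 0]], [0, [0.2, 0.1, 18.3], [0, 0, 0]], [0.9, [0.2, 0.1, 18.3], [0, 0, 0]], [0.9, [0.2, 0.1, 18.3], [0, 0, 0]], [0.9, [0.2, 0.1, 18.3], [0, 0, 0]], [0.9, [0.2, 0.1, 18.3], [0, 0, 0]]], "grip_force": 10}}

```text
time_s: 19.75
tcp_pos: [0.448, 0.2921, 0.0174]
eef_rot: [2.508, 1.891, 0.001]
force: [0.3, 0.6, 0.3]
gripper_width: 0.0547
```

Emit:
{"fn": "servo_tool", "kwargs": {"plan": [[0.9, [0, 0, 0], [0, 0, 0]], [0.9, [0, 0, 0], [0, 0, 0]], [0.9, [0, 0, 0], [0, 0, 0]], [0.9, [0, 0, 0], [0, 0, 0]], [0.9, [0, 0, -3], [0, 0, 0]], [0.9, [0, 0, -6], [0, 0, 0]], [0.9, [0, 0, -6], [0, 0, 0]]]}}

```text
time_s: 20.62
tcp_pos: [0.4494, 0.2926, 0.079]
eef_rot: [2.507, 1.891, 0.007]
force: [0.1, -0.9, 0.7]
gripper_width: 0.0159
```

```bash
python3 - <<'E'
from h import *
st=env.read_state(); print(st['tcp_pos'],st['gripper_width'],st['eef_rot'],rel((.613,.097,.08)).round(2))
E
```

```text
[0.44937173 0.29262045 0.07897042] 0.015941986050051794 [2.50744251 1.89052634 0.00720518] [-14.3   21.11  -0.06]
```

Emit:
{"fn": "servo_tool", "kwargs": {"plan": [[0.9, [-14.3, 21.1, -1], [0, 0, -0.176]], [0.9, [-14.3, 21.1, -1], [0, 0, -0.176]], [0.9, [-14.3, 21.1, -1], [0, 0, -0.176]], [0.9, [-14.3, 21.1, -1], [0, 0, -0.176]], [0.9, [-14.3, 21.1, 0], [0, 0, -0.176]], [0.9, [-14.3, 21.1, 0], [0, 0, -0.176]], [0.9, [-14.3, 21.1, 0], [0, 0, -0.176]], [0.9, [-14.3, 21.1, 0], [0, 0, -0.176]]]}}

```text
time_s: 21.62
tcp_pos: [0.6102, 0.098, 0.0771]
eef_rot: [-2.33, -2.106, 0.001]
force: [-0.4, 0.9, -0.5]
gripper_width: 0.016
```

```bash
python3 - <<'E'
from h import *
w=snap('wrist','w9.png')
st=env.read_state(); print(st['tcp_pos'],st['gripper_width'],st['eef_rot'],rel((.613,.097,.0238)).round(2))
E
```

```text
[0.61057156 0.09783642 0.07723066] 0.015776319852855273 [-2.33026586e+00 -2.10634537e+00  4.96352520e-04] [-0.06  0.25  5.34]
```

View pics/w9.png

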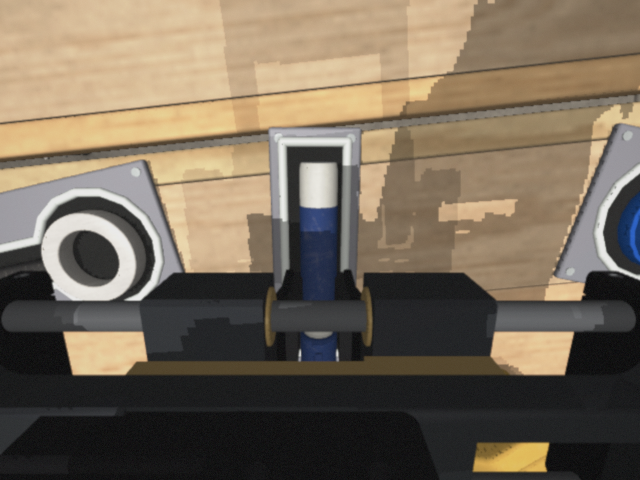

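The marker at (319,240) lies parallel to its rectangle, which is centred at about x 316. The cap and gauge are clear of the fingers. Next I lower it and release.

Emit:
{"fn": "servo_tool", "kwargs": {"plan": [[0.9, [-0.1, 0.2, 2], [0, 0, 0]], [0.9, [-0.1, 0.2, 4], [0, 0, 0]], [0.9, [-0.1, 0.2, 5], [0, 0, 0]], [0.9, [-0.1, 0.2, 5.4], [0, 0, 0]], [0.9, [-0.1, 0.2, 5.4], [0, 0, 0]], [0.9, [-0.1, 0.2, 5.4], [0, 0, 0]], [0.6, [-0.1, 0.2, 5.4], [0, 0, 0]], [0.4, [-0.1, 0.2, 5.4], [0, 0, 0]], [0.3, [-0.1, 0.2, 5.4], [0, 0, 0]], [0.3, [-0.1, 0.2, 5.4], [0, 0, 0]]]}}

```text
time_s: 22.92
tcp_pos: [0.6133, 0.0953, 0.0232]
eef_rot: [2.333, 2.104, 0.0]
force: [-0.7, 1.1, -1.0]
gripper_width: 0.0478
```

Emit:
{"fn": "servo_tool", "kwargs": {"plan": [[0.3, [0, 0, -3], [0, 0, 0]], [0.3, [0, 0, -8], [0, 0, 0]], [0.3, [0, 0, -14], [0, 0, 0]], [0.3, [-10, -5, -20], [0, 0, 0]], [0.3, [-20, -10, -20], [0, 0, 0]], [0.3, [-40, -20, -20], [0, 0, 0]], [0.3, [-40, -20, -20], [0, 0, 0]], [0.3, [-40, -20, -20], [0, 0, 0]], [0.3, [-40, -20, -20], [0, 0, 0]], [0.3, [-40, -20, -20], [0, 0, 0]]]}}

```text
time_s: 24.18
tcp_pos: [0.3821, -0.2679, 0.2224]
eef_rot: [2.332, 2.104, 0.0]
force: [-0.1, -0.5, 0.5]
gripper_width: 0.0613
```

Emit:
{"fn": "servo_tool", "kwargs": {"plan": [[0.3, [0, 0, 0], [0, 0, 0]], [0.3, [0, 0, 0], [0, 0, 0]], [0.3, [0, 0, 0], [0, 0, 0]]]}}

```text
time_s: 24.55
tcp_pos: [0.3838, -0.2648, 0.2219]
eef_rot: [-2.33, -2.106, -0.001]
force: [-0.0, 0.0, -0.6]
gripper_width: 0.0613
```

```bash
python3 - <<'E'
from h import *
s=snap('top'); d=snap('side')
st=env.read_state(); print(st['tcp_pos'],st['gripper_width'])
c=np.zeros((600,800,3),np.uint8); c[:325,:]=cv2.resize(s['frame'][150:280,160:480],(800,325)); c[325:600,:500]=cv2.resize(d['frame'][200:310,200:400],(500,275)); cv2.imwrite('pics/c10.png',c)
E
```

```text
[ 0.38398396 -0.26485135  0.22191338] 0.060982027084256214
```

View pics/c10.png

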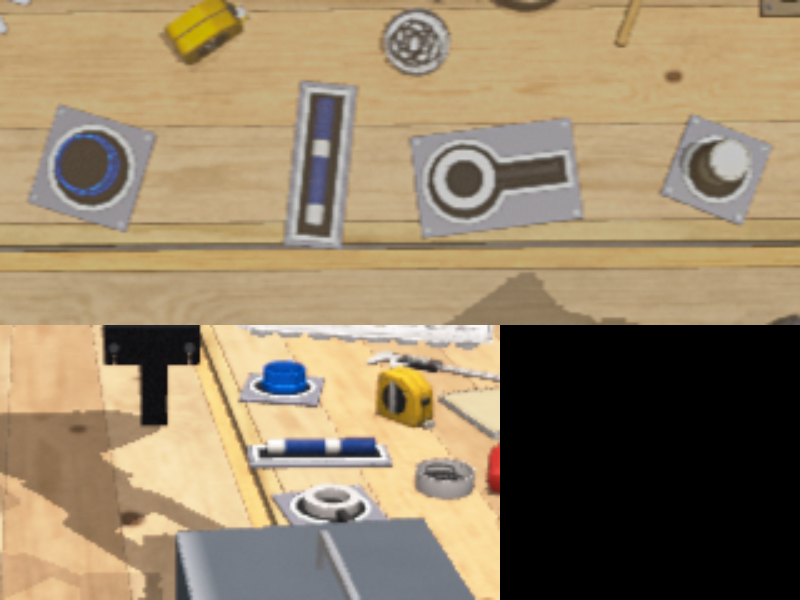

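All four parts lie inside their outlines: cap (93,165), marker (318,160), gauge (463,180) and cartridge (728,157). The tin and tape measure have not moved, and the arm is clear.

```bash
python3 -c "
from plant import env
print(env.finish_job())"
```

```text
the job is handed in; nothing more can be done
None
```

I moved the cartridge, cap, ring gauge and marker, in that order, into their own outlines on the grey plates and handed the job in at about 25 s of the 112 s allowed. I left the turquoise look-alike, the tin and the tape measure alone.

- **Final check:** the top view, and the side view where it wasn't blocked, show each part inside its bead. The gauge's ring is in the circle with its handle in the slot. The cartridge stands upright, within about 2 mm of its plate's centre; the grey box hides it in the final side view. The tin and tape measure look unmoved by eye.
- **Robot at the end:** the gripper was clear of everything, and the force readings were near zero. The largest I saw during the job was about 5 N.
- **One disagreement:** before the grasps, the top and wrist cameras differed by up to 6 mm along y for the cartridge and cap. The outlines had room for that, and no check failed.

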